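# Dispense four bearings into the kit tray

### The job

Set the grey kit tray on the bench under the outlet of the bearing feeder, then work the feeder's sprung red lever until exactly four bearings have dropped into the tray, two for each of the two armatures waiting at the back. One full press drops one bearing; the next comes down once the lever has sprung right back up. Leave the tray with its four bearings standing under the outlet, the lever up and the oil bottle where it is.

Things in the scene. Friction and masses are not known exactly. Their poses are not given: they have to be found in the camera images.
- feeder: fixed bearing feeder: base plate 90 x 116 x 10 mm (own x -45..45, y -128..-12), blue cheeks, aluminium shaft 29 mm square, 159 mm high, brass follower weight with black knob on the stack (top 210 mm up). Origin on the bench under the shaft's axis; +y to the outlet (the robot's right), -y to the lever, z up. Blue outlet nose: to y 49 mm, 29 mm wide, 60 to 85 mm above the bench. Yaw pi +- 0.3
- outlet (a point): centre of the nose's open underside (23 x 34 mm), 60 mm above the bench, at own (0, 31, 60) mm of the feeder, where the bearings fall; axes as the feeder's
- lever_pad (a point): middle of the top face of the red ribbed pad (40 mm in x, 34 mm along the arm, 8 mm thick) on the lever's end; moves with it. At rest at own (0, -114, 153) mm of the feeder, sloping 0.34 rad, higher away from the shaft; pressed to the stop it has sunk about 53 mm and slopes as much the other way, bulging outwards at most 5 mm on the way. Press from above with closed fingertips
- lever (a joint): lever angle: 0 at rest (up), 0.68 rad pressed to its stop; pivot along the feeder's own x at own y -39, z 120 mm; arm 80 mm. A spring returns it by itself: 5 N at the pad to start, 8 N at the stop, up to 3 N friction more. A bearing is pushed out of the shaft at about 0.55; go to 0.62 or more. The next one comes down when the lever is back below about 0.05
- tray: loose grey kit tray, 0.12 kg: pocket 69 x 67 mm outside, 64 x 62 mm inside, walls 32 mm high, floor 2.5 mm; origin under the pocket's centre, on the bench, z up. Black grip fin on its +y side: 12 mm thick (x), y 33 to 86 mm, 36 mm high; pinch it across x from above. Goes under the nose with the fin away from the feeder (same yaw), pocket centre below the outlet within 8 mm
- tray_grip (a point): middle of the grip fin's top edge, at own (0, 66, 36) mm of the tray
- oil_can: bystander: cream oil bottle with a red cap and spout, 37 mm across, 104 mm high, standing loose behind the feeder; origin under its base
- bearing1: ball bearing, 22 mm across, 8.5 mm thick, 0.035 kg, number 1 from the bottom of the stack in the magazine; origin in the centre of its lower face
- bearing2: ball bearing, 22 mm across, 8.5 mm thick, 0.035 kg, number 2 from the bottom of the stack in the magazine; origin in the centre of its lower face
- bearing3: ball bearing, 22 mm across, 8.5 mm thick, 0.035 kg, number 3 from the bottom of the stack in the magazine; origin in the centre of its lower face
- bearing4: ball bearing, 22 mm across, 8.5 mm thick, 0.035 kg, number 4 from the bottom of the stack in the magazine; origin in the centre of its lower face
- bearing5: ball bearing, 22 mm across, 8.5 mm thick, 0.035 kg, number 5 from the bottom of the stack in the magazine; origin in the centre of its lower face
- bearing6: ball bearing, 22 mm across, 8.5 mm thick, 0.035 kg, number 6 from the bottom of the stack in the magazine; origin in the centre of its lower face
- bearing7: ball bearing, 22 mm across, 8.5 mm thick, 0.035 kg, number 7 from the bottom of the stack in the magazine; origin in the centre of its lower face
Mind the look-alikes: they are no part of the job. Leave any yellow look-alike of the tray alone.

How it is judged:
By the outcome, as a careful person would: the job done as asked, in the order asked, and still so for the second after the job is handed in, with the robot touching nothing.
It also fails if it takes over 64 s, if anything falls off the work surface, if the arm or the gripper's body presses on something with over 40 N, if the wrist force passes 120 N, or if a joint passes its speed limit or range.

### The arm

A 7-joint arm with a two-finger parallel gripper is mounted at the origin on a cart in front of the work surface, level with it; the furniture and walls round the work are solid. World frame = base frame: x ahead of the robot, y to its left, z up, the work surface at z = 0. Lengths are in m, angles in rad, forces in N, time in s.
With the tool pointing down it reaches from about 0.425 to 0.95 m from the base axis. Payload 4.7 kg.
Tool frame: the origin (TCP) lies at the centre of the arm's flange, where the gripper is bolted on; the fingertips stand 182 mm ahead of it and the grasp point (between the pads) lies 164 mm ahead of it; z points along the fingers, y is the line along which they close (so a half turn about z gives the same grasp; the last joint's range is limited). The gripper opens to 87 mm and grips with 3 to 60 N. Pads are 19 mm wide; open, the fingers measure 117 mm over their backs; the gripper's body (75 mm by 190 mm) begins 51 mm behind the grasp point.
Start: joints at [1.181, 0.469, -0.049, 1.532, 0.024, 1.141, -0.082], TCP at [0.238, -0.632, 0.405] pointing down, gripper open.
Joint ranges: [-2.59, 2.59], [-0.33, 1.99], [-1.39, 1.29], [0.1, 2.45], [-1.04, 4.18], [0.21, 1.99], [-2.66, 2.66]. Speed limits (rad/s): [2.57, 2.57, 3.14, 3.14, 3.14, 3.14, 3.14].

### API

Orientations are given as [roll, pitch, yaw] about the fixed x, y, z axes, in that order (R = Rz(yaw) Ry(pitch) Rx(roll)).
In Python, from plant import * gives the robot as it stands. The module is installed in compiled form; this text tells all that it offers.
- The arm moves only by the tool jog_arm, never from a script. Its arguments are lists of equal length, an entry for each row: "fingers": the opening, from 0 (shut) to 1 (fully open); "offset": the shift along the tool's x, y, z scaled (see below), a list of three; "rot": the turn, a rotation vector about the tool's x, y, z scaled (see below), a list of three. In form: {"fingers": [fingers, ...], "offset": [[x, y, z], ...], "rot": [[wx, wy, wz], ...]}. A call has 1 to 12 rows; each row shifts and turns the commanded pose from where the row before left it, along the tool's axes as they then stand; what a row does not reach is not made up. The controller multiplies each number of a shift by 120 mm and each number of a turn by 360 degrees. A row lasts 1/12 s, in which the tool goes at most 41.7 mm and 7.16 degrees, less where a joint would pass 70% of its speed; a pose out of reach is approached as far as the arm can. A call with a number of a shift or a turn outside -1 to 1 is refused whole. A call with a gripper value outside its range is refused whole. The fingers move at their own pace and stop on an object; "grip_force" is the grip in N (left out, the last holds). Time passes only in rows, so rows that do not move let the fingers close. It gives the time, the measured TCP pose, the force, the opening and the grip force at its end, in the units of the state.
- get_obs(): the state, without advancing time (a new reading comes with each control period).
- get_image(name): name is "scene" or "top"; returns a dict with "frame" (420x560x3 uint8, red, green, blue), "range_z" (420x560 float32, m along the optical axis (not along the pixel's ray), 0 where there is no reading), "fx", "fy", "cx", "cy" (pixels), "extrinsics" (4x4, takes a point from world to camera coordinates). Camera axes: x right, y down, z forward; pixel columns grow to the right and rows downward; lengths in m; the calibration is good to about 2 mm. A picture is of the moment at which its call begins.
- sign_off(): hands the job in; it is judged then, once.
The state is a dict: "t": time; "joint_positions": joint angles; "qvel": joint speeds; "effort": joint torques, N m; "ee_pos": TCP position; "tool_rot": TCP orientation; "force": force on the tool from outside, world axes, zero at the start; "moment": the same for the moment, N m; "finger_gap": finger opening in m; "grip_force": force on a finger pad.
Only numpy, scipy, OpenCV 4.12 (cv2) and the standard library are available. Lean on these libraries where they do the work, as an engineer would, in place of code of your own. Each camera call takes 0.05 s, during which the arm holds its last target. There are 200 camera calls.

## Working session

There is one attempt and no reset: what is moved stays moved. The work goes in short steps, Python scripts to look and compute and a tool call to move; the robot and the scene stay as the last step left them, time stands still between calls to the robot, and variables do not carry over. Pictures are saved under pics/ and viewed, at most 10 in all, crops included, and the job is handed in when it is done.

Besides the shell and the picture viewer there is one more tool, called after "Call:" as name(argument=value, ...) on one line, values as JSON. jog_arm: Moves the arm, as the interface text tells. Its arguments: {"type":"object","properties":{"fingers":{"type":"array"},"offset":{"type":"array"},"rot":{"type":"array"},"grip_force":{"type":"number"}},"required":["fingers","offset","rot"]}

```bash
mkdir -p pics
cat > h.py <<'E'
from plant import *
import numpy as np, cv2
def cloud(im):
    z=im["range_z"]; v,u=np.mgrid[:z.shape[0],:z.shape[1]]
    P=np.stack([(u-im["cx"])/im["fx"]*z,(v-im["cy"])/im["fy"]*z,z],-1)
    E=np.array(im["extrinsics"]); return (P-E[:3,3])@E[:3,:3], z>0
def proj(im,p):
    E=np.array(im["extrinsics"]); q=E[:3,:3]@np.array(p)+E[:3,3]
    return q[0]/q[2]*im["fx"]+im["cx"], q[1]/q[2]*im["fy"]+im["cy"]
E
python3 - <<'E'
from h import *
for n in("scene","top"):
    im=get_image(n); cv2.imwrite(f"pics/{n}0.png",im["frame"][:,:,::-1]); np.savez(f"{n}0.npz",**im)
    E=np.array(im["extrinsics"]);print(n,-E[:3,:3].T@E[:3,3],E[:3,:3].round(2).tolist(),im["fx"])
print(get_obs())
E
```

```text
scene [0.06444211 0.3239654  1.02484702] [[-0.6, -0.8, 0.01], [-0.63, 0.46, -0.63], [0.5, -0.38, -0.78]] 460.4734437879562
top [ 0.45749656 -0.11787171  1.06727019] [[-0.01, -1.0, 0.0], [-0.98, 0.0, -0.18], [0.18, -0.0, -0.98]] 391.39123401599426
{'t': 0.1, 'joint_positions': array([ 1.18110961,  0.46935204, -0.04860616,  1.53357562,  0.02413099,
        1.14099168, -0.08229002]), 'qvel': array([-1.42088240e-03, -3.45603860e-03, -3.86814869e-04, -3.41887133e-03,
        1.86314961e-03,  4.69502699e-04,  5.18513316e-05]), 'effort': array([ 7.92496121e-04, -5.09170854e+01, -8.12827377e-02, -2.36828470e+01,
       -6.16102503e-02,  3.45145399e-02,  7.07723075e-05]), 'ee_pos': array([ 0.23822883, -0.63132663,  0.40380955]), 'tool_rot': array([-3.13985473e+00,  8.33558242e-05,  3.60848753e-01]), 'force': array([ 0.04165557,  0.95149744, -0.31464809]), 'moment': array([ 0.00578648, -0.05269258, -0.02587544]), 'grip_force': 0.0, 'finger_gap': 0.0870335664664801}
```

View pics/scene0.png

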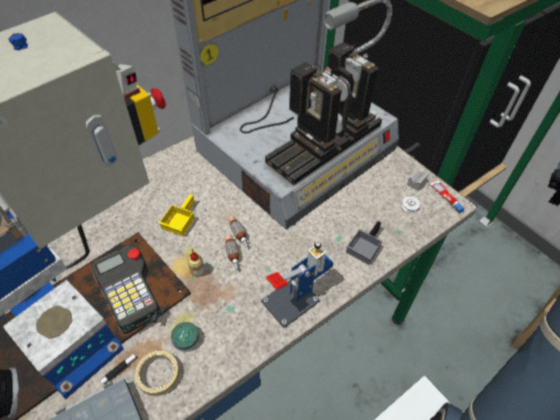

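View pics/top0.png

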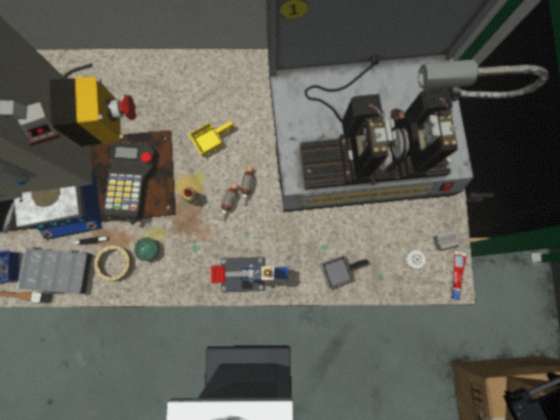

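The pictures show the feeder with its shaft at about (268,272) in top and (317,250) in scene. The red pad is at (217,273) / (277,281). The grey tray is at (338,272) / (364,247), with its fin pointing right. The oil bottle is at (188,193), the yellow look-alike at (208,138). Next I measure these by depth.

Run:
```python
from h import *
for n in("scene","top"):
    im=np.load(n+"0.npz"); P,ok=cloud(im); hsv=cv2.cvtColor(im["frame"],cv2.COLOR_RGB2HSV).astype(int); H,S,V=hsv[...,0],hsv[...,1],hsv[...,2]
    X,Y,Z=P[...,0],P[...,1],P[...,2]
    print(n)
    def rep(name,m):
        p=P[m]
        if len(p)<3: print(name,len(p));return
        r=cv2.minAreaRect(p[:,:2].astype(np.float32))
        print(name,len(p),"mean",p.mean(0).round(4),"med",np.median(p,0).round(4),"lo",p.min(0).round(3),"hi",p.max(0).round(3),"rect",np.round(r[0],4),np.round(r[1],4),round(r[2],1))
    roi=ok&(X>.3)&(X<.62)
    px=lambda u,v:P[v,u].round(3)
    cen=px(338,272) if n=="top" else px(364,247); print("traypix",cen)
    near=roi&(np.hypot(X-cen[0],Y-cen[1])<.12)
    rep("tray all",near&(Z>.012)&(Z<.045)&(Y<cen[1]+.045))
    rep("tray rim",near&(Z>.027)&(Z<.036)&(S<90)&(V>60)&(Y<cen[1]+.045))
    rep("fin",near&(Z>.015)&(Z<.045)&(V<60))
    rep("red pad",roi&(Z>.1)&(Z<.2)&((H<8)|(H>172))&(S>140))
    rep("shaft hi",roi&(Z>.165)&(Z<.23)&(Y<0.15)&(Y>-.3))
    rep("base plate",roi&(Z>.006)&(Z<.014)&(Y>-.15)&(Y<.12))
    rep("blue nose",roi&(Z>.075)&(Z<.095)&(H>100)&(H<125)&(S>90)&(Y<0.1)&(Y>-.25))
    rep("feeder all",roi&(Z>.05)&(Z<.23)&(Y<0.2)&(Y>-.3))
```

```text
scene
traypix [ 0.477 -0.29   0.   ]
tray all 383 mean [ 0.4753 -0.2962  0.0264] med [ 0.4816 -0.3039  0.028 ] lo [ 0.43  -0.362  0.012] hi [ 0.515 -0.245  0.039] rect [ 0.4809 -0.3029] [0.0694 0.1246] 18.8
tray rim 144 mean [ 0.4726 -0.2895  0.0312] med [ 0.4707 -0.2961  0.0313] lo [ 0.43  -0.362  0.027] hi [ 0.515 -0.245  0.036] rect [ 0.4809 -0.3028] [0.0694 0.1247] 19.2
fin 62 mean [ 0.489  -0.3349  0.0333] med [ 0.4888 -0.3351  0.0346] lo [ 0.48  -0.357  0.019] hi [ 0.5   -0.313  0.039] rect [ 0.4896 -0.3354] [0.0097 0.0455] 19.5
red pad 199 mean [0.4643 0.0147 0.1534] med [0.464  0.0147 0.1534] lo [ 0.446 -0.003  0.144] hi [0.484 0.031 0.161] rect [0.4655 0.0146] [0.0391 0.0322] 4.7
shaft hi 33 mean [ 0.4668 -0.0982  0.1818] med [ 0.466  -0.0974  0.1835] lo [ 0.462 -0.107  0.166] hi [ 0.476 -0.093  0.19 ] rect [ 0.4684 -0.0996] [0.0135 0.0145] 11.7
base plate 1178 mean [ 0.4613 -0.0189  0.0099] med [ 0.4562 -0.016   0.0098] lo [ 0.408 -0.134  0.006] hi [0.613 0.115 0.014] rect [0.5016 0.0058] [0.2524 0.1838] 80.3
blue nose 166 mean [ 0.4592 -0.0992  0.0837] med [ 0.4551 -0.1029
[... 948 characters left out ...]
97] [0.0395 0.8516] 7.9
shaft hi 30 mean [ 0.4688 -0.0987  0.1837] med [ 0.469  -0.0985  0.1848] lo [ 0.462 -0.105  0.176] hi [ 0.476 -0.092  0.188] rect [ 0.4684 -0.0991] [0.0141 0.0125] 45.2
base plate 944 mean [ 0.4668 -0.0266  0.0101] med [ 0.456  -0.023   0.0101] lo [ 0.414 -0.146  0.006] hi [0.615 0.098 0.014] rect [ 0.5146 -0.0216] [0.25   0.1901] 86.2
blue nose 126 mean [ 0.4688 -0.1315  0.0848] med [ 0.4688 -0.131   0.0846] lo [ 0.458 -0.146  0.08 ] hi [ 0.482 -0.116  0.089] rect [ 0.4701 -0.1311] [0.0298 0.0244] 89.7
feeder all 945 mean [ 0.4676 -0.055   0.1285] med [ 0.4676 -0.0596  0.1364] lo [ 0.447 -0.146  0.068] hi [0.489 0.031 0.188] rect [ 0.4686 -0.0574] [0.0401 0.1778] 1.5
```

Run:
```python
from h import *
a=cv2.imread("pics/scene0.png")[205:335,235:405]; b=cv2.imread("pics/top0.png")[235:305,195:385]
a=cv2.resize(a,None,fx=2.7,fy=2.7,interpolation=2); a=a[:, :]; b=cv2.resize(b,None,fx=3.2,fy=3.2,interpolation=2)
c=np.zeros((a.shape[0]+b.shape[0],max(a.shape[1],b.shape[1]),3),np.uint8); c[:a.shape[0],:a.shape[1]]=a; c[a.shape[0]:,:b.shape[1]]=b
print(c.shape); cv2.imwrite("pics/crop.png",c)
```

```text
(575, 608, 3)
```

View pics/crop.png

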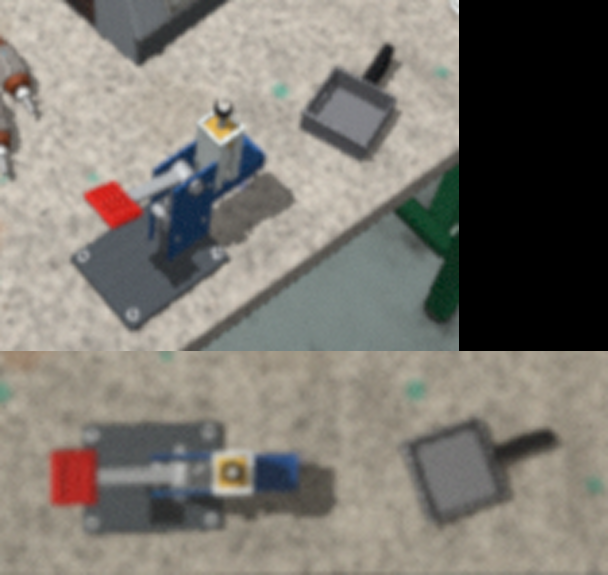

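Call:
jog_arm(fingers=[0.6, 0.6, 0.6, 0.6, 0.6, 0.6, 0.6, 0.6, 0.6, 0.6, 0.6, 0.6], offset=[[0, 0, 0], [0, 0, 0], [0, 0, 0], [0, 0, 0], [0, 0, 0], [0, 0, 0], [0, 0, 0], [0, 0, 0], [0, 0, 0], [0, 0, 0], [0, 0, 0], [0, 0, 0]], rot=[[0, 0, -0.0195], [0, 0, -0.0195], [0, 0, -0.0195], [0, 0, -0.0195], [0, 0, -0.0195], [0, 0, -0.0195], [0, 0, -0.0195], [0, 0, -0.0195], [0, 0, -0.0195], [0, 0, -0.0195], [0, 0, -0.0195], [0, 0, -0.0195]], grip_force=40)

```text
t: 1.1
ee_pos: [0.2382, -0.6314, 0.4041]
tool_rot: [-3.141, -0.001, 1.837]
force: [-0.5, -0.1, -0.1]
finger_gap: 0.0527
grip_force: 0.0
```

```bash
cat >> h.py <<'E'
from scipy.spatial.transform import Rotation as Ro
def plan(p,yaw):
    o=get_obs(); R=Ro.from_euler("xyz",o["tool_rot"]); T=Ro.from_euler("xyz",[np.pi,0,yaw])
    d=R.inv().apply(np.array(p)-o["ee_pos"])/.12; w=(R.inv()*T).as_rotvec()/(2*np.pi)
    print("t",round(o["t"],2),"pos",o["ee_pos"].round(4),"rpy",o["tool_rot"].round(3),"q",o["joint_positions"].round(2),"F",o["force"].round(1),"gap",round(o["finger_gap"],4))
    print("total shift",d.round(4),"rot",w.round(4),"rows>=",round(np.linalg.norm(d)*.12/.0417,1))
E
python3 -c "
from h import *
plan([.4925,-.339,.28],1.904)"
```

```text
t 1.1 pos [ 0.2382 -0.6314  0.4041] rpy [-3.141e+00 -1.000e-03  1.837e+00] q [ 1.4   0.5  -0.37  1.52  0.19  1.16  1.26] F [-0.5 -0.1 -0.1] gap 0.0527
total shift [1.7923 2.6862 1.036 ] rot [-0.     -0.0002 -0.0107] rows>= 9.8
```

Call:
jog_arm(fingers=[0.6, 0.6, 0.6, 0.6, 0.6, 0.6, 0.6, 0.6, 0.6, 0.6, 0.6, 0.6], offset=[[0.163, 0.244, 0.094], [0.163, 0.244, 0.094], [0.163, 0.244, 0.094], [0.163, 0.244, 0.094], [0.163, 0.244, 0.094], [0.163, 0.244, 0.094], [0.163, 0.244, 0.094], [0.163, 0.244, 0.094], [0.163, 0.244, 0.094], [0.163, 0.244, 0.094], [0.163, 0.244, 0.094], [0, 0, 0]], rot=[[0, 0, 0], [0, 0, 0], [0, 0, 0], [0, 0, 0], [0, 0, 0], [0, 0, 0], [0, 0, 0], [0, 0, 0], [0, 0, 0], [0, 0, 0], [0, 0, 0], [0, 0, -0.0107]])

```text
t: 2.1
ee_pos: [0.4989, -0.3323, 0.2788]
tool_rot: [3.138, -0.006, 1.912]
force: [0.0, 0.4, 0.8]
finger_gap: 0.0522
grip_force: 0.0
```

```bash
python3 -c "
from h import *
plan([.4925,-.339,.188],1.904)
im=get_image('scene'); cv2.imwrite('pics/s1.png',cv2.resize(im['frame'][130:330,220:480,::-1],None,fx=3,fy=3,interpolation=2))"
```

```text
t 2.1 pos [ 0.4989 -0.3323  0.2788] rpy [ 3.138 -0.006  1.912] q [ 0.85  0.52 -0.45  1.82  0.28  0.86  0.61] F [0.  0.4 0.8] gap 0.0522
total shift [-0.0393 -0.0711  0.7562] rot [ 0.0005 -0.0009  0.0012] rows>= 2.2
```

View pics/s1.png

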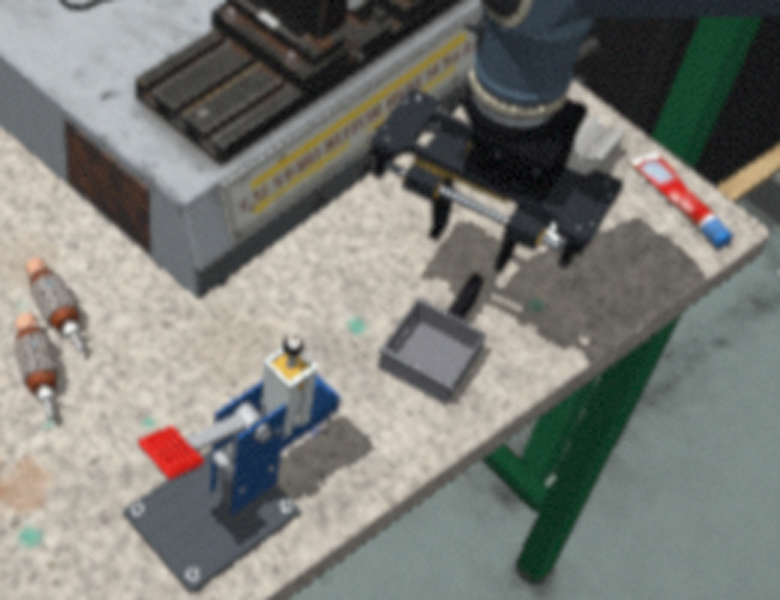

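The fingers straddle above the fin (fingers at about (440,215) and (515,250), fin at (467,295)). I'll re-read after settling.

```bash
python3 -c "
from h import *
plan([.4925,-.339,.188],1.904)"
```

```text
t 2.15 pos [ 0.4969 -0.3358  0.2793] rpy [ 3.141 -0.004  1.912] q [ 0.85  0.52 -0.44  1.82  0.28  0.87  0.62] F [-0.3 -0.6  0. ] gap 0.0522
total shift [-0.0162 -0.0438  0.7609] rot [ 0.0001 -0.0006  0.0013] rows>= 2.2
```

Call:
jog_arm(fingers=[0.6, 0.6, 0.6, 0.6, 0.6, 0.6, 0.6], offset=[[0, 0, 0], [0, 0, 0.14], [0, 0, 0.14], [0, 0, 0.14], [0, 0, 0.14], [0, 0, 0.1], [0, 0, 0]], rot=[[0, 0, 0], [0, 0, 0], [0, 0, 0], [0, 0, 0], [0, 0, 0], [0, 0, 0], [0, 0, 0]])

```text
t: 2.73
ee_pos: [0.4923, -0.3418, 0.1991]
tool_rot: [-3.138, -0.003, 1.895]
force: [-0.3, -0.3, -0.6]
finger_gap: 0.0525
grip_force: 0.0
```

```bash
python3 -c "
from h import *
plan([.4925,-.339,.188],1.904)"
```

```text
t 2.73 pos [ 0.4923 -0.3418  0.1991] rpy [-3.138e+00 -3.000e-03  1.895e+00] q [ 0.82  0.63 -0.39  1.86  0.34  0.72  0.56] F [-0.3 -0.3 -0.6] gap 0.0525
total shift [0.0214 0.0093 0.0926] rot [-0.0006 -0.0005 -0.0015] rows>= 0.3
```

Good. Final 11 mm down, then close.

Call:
jog_arm(fingers=[0.6, 0.6, 0.0, 0.0, 0.0, 0.0, 0.0, 0.0, 0.0, 0.0], offset=[[0, 0, 0.09], [0, 0, 0], [0, 0, 0], [0, 0, 0], [0, 0, 0], [0, 0, 0], [0, 0, 0], [0, 0, 0], [0, 0, 0], [0, 0, 0]], rot=[[0, 0, 0], [0, 0, 0], [0, 0, 0], [0, 0, 0], [0, 0, 0], [0, 0, 0], [0, 0, 0], [0, 0, 0], [0, 0, 0], [0, 0, 0]], grip_force=40)

```text
t: 3.57
ee_pos: [0.4943, -0.3407, 0.1908]
tool_rot: [3.141, 0.0, 1.898]
force: [-0.5, 0.4, 1.4]
finger_gap: 0.0116
grip_force: 40.0
```

```bash
python3 -c "
from h import *
plan([.4715,-.1983,.198],1.602)"
```

```text
t 3.57 pos [ 0.4943 -0.3407  0.1908] rpy [3.141 0.    1.898] q [ 0.82  0.64 -0.39  1.87  0.35  0.7   0.56] F [-0.5  0.4  1.4] gap 0.0116
total shift [ 1.1849  0.2023 -0.0602] rot [0.     0.     0.0472] rows>= 3.5
```

Call:
jog_arm(fingers=[0, 0, 0, 0, 0, 0, 0, 0, 0, 0, 0, 0], offset=[[0, 0, -0.05], [0, 0, -0.05], [0, 0, 0], [0, 0, 0], [0, 0, 0], [0, 0, 0], [0.15, -0.03, 0], [0.15, -0.03, 0], [0.15, -0.03, 0], [0.15, -0.03, 0], [0, -0.03, 0], [0, 0, 0]], rot=[[0, 0, 0], [0, 0, 0], [0, 0, 0.0118], [0, 0, 0.0118], [0, 0, 0.0118], [0, 0, 0.0118], [0, 0, 0], [0, 0, 0], [0, 0, 0], [0, 0, 0], [0, 0, 0], [0, 0, 0]])

```text
t: 4.57
ee_pos: [0.4736, -0.2686, 0.2031]
tool_rot: [-3.141, 0.0, 1.604]
force: [-0.3, -0.7, -1.6]
finger_gap: 0.0119
grip_force: 40.0
```

Run:
```python
from h import *
plan([.4715,-.1973,.200],1.602)
for n in("scene","top"):
    im=get_image(n); P,ok=cloud(im); X,Y,Z=P[...,0],P[...,1],P[...,2]
    hsv=cv2.cvtColor(im["frame"],cv2.COLOR_RGB2HSV).astype(int)
    m=ok&(X>.40)&(X<.56)&(Y>-.31)&(Y<-.165)&(Z>.025)&(Z<.05)
    p=P[m]; print(n,len(p),p.min(0).round(4),p.max(0).round(4),cv2.minAreaRect(p[(p[:,1]>-.25)][:,:2].astype(np.float32)))
plan([.4715,-.1973,.200],1.602)
cv2.imwrite('pics/t2.png',cv2.resize(im['frame'][210:320,180:400,::-1],None,fx=3.5,fy=3.5,interpolation=2))
```

```text
t 4.57 pos [ 0.4736 -0.2686  0.2031] rpy [-3.141  0.     1.604] q [ 0.69  0.54 -0.32  2.    0.28  0.64  0.22] F [-0.3 -0.7 -1.6] gap 0.0119
total shift [0.5942 0.0023 0.0261] rot [-0.0001  0.      0.0002] rows>= 1.7
scene 408 [ 0.4339 -0.2806  0.025 ] [ 0.5067 -0.1682  0.0496] ((0.47050902247428894, -0.2084902673959732), (0.0718972384929657, 0.08165575563907623), 1.0407214164733887)
top 173 [ 0.4349 -0.2425  0.0258] [ 0.5063 -0.1677  0.0489] ((0.47207707166671753, -0.20537683367729187), (0.07144997268915176, 0.07462318986654282), 2.427703619003296)
t 4.67 pos [ 0.4741 -0.2703  0.2031] rpy [3.141e+00 1.000e-03 1.601e+00] q [ 0.69  0.55 -0.32  1.99  0.28  0.64  0.22] F [ 0.6  0.1 -1.6] gap 0.0118
total shift [ 0.6085 -0.0036  0.0254] rot [ 0.0001  0.0002 -0.0002] rows>= 1.8
```

View pics/t2.png

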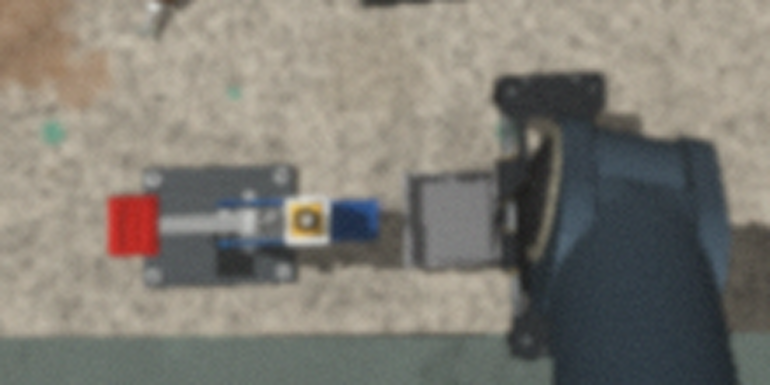

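The tray hangs level ahead of the nose: pocket at about (455,220), nose end at (378,220), well aligned. I'll go on in, set it down and release.

Call:
jog_arm(fingers=[0, 0, 0, 0, 0, 0, 0, 0, 0, 0], offset=[[0.12, 0, 0], [0.12, 0, 0], [0.12, 0, 0], [0.12, 0, 0], [0.12, 0, 0], [0, 0, 0], [0, 0, 0.03], [0, 0, 0.03], [0, 0, 0.03], [0, 0, 0]], rot=[[0, 0, 0], [0, 0, 0], [0, 0, 0], [0, 0, 0], [0, 0, 0], [0, 0, 0], [0, 0, 0], [0, 0, 0], [0, 0, 0], [0, 0, 0]])

```text
t: 5.5
ee_pos: [0.4715, -0.1985, 0.191]
tool_rot: [-3.141, 0.0, 1.6]
force: [-0.2, -0.3, -1.2]
finger_gap: 0.0119
grip_force: 40.0
```

```bash
python3 -c "
from h import *
plan([.4715,-.1978,.1905],1.602)"
```

```text
t 5.5 pos [ 0.4715 -0.1985  0.191 ] rpy [-3.141  0.     1.6  ] q [ 0.57  0.53 -0.32  2.08  0.29  0.58  0.07] F [-0.2 -0.3 -1.2] gap 0.0119
total shift [0.0062 0.0001 0.0042] rot [-0.0002  0.     -0.0004] rows>= 0.0
```

Call:
jog_arm(fingers=[0, 0, 0.1, 0.2, 0.4, 0.6, 0.6, 0.6, 0.6, 0.6, 0.6, 0.6], offset=[[0, 0, 0.01], [0, 0, 0], [0, 0, 0], [0, 0, 0], [0, 0, 0], [0, 0, 0], [0, 0, 0], [0, 0, -0.1], [0, 0, -0.25], [0, 0, -0.3], [0, 0, -0.3], [0, 0, 0]], rot=[[0, 0, 0], [0, 0, 0], [0, 0, 0], [0, 0, 0], [0, 0, 0], [0, 0, 0], [0, 0, 0], [0, 0, 0], [0, 0, 0], [0, 0, 0], [0, 0, 0], [0, 0, 0]])

```text
t: 6.5
ee_pos: [0.4741, -0.1975, 0.311]
tool_rot: [3.13, 0.005, 1.602]
force: [0.6, 1.2, 0.0]
finger_gap: 0.0512
grip_force: 0.0
```

Run:
```python
from h import *
plan([.4715,-.1973,.43],1.602)
for n in("scene","top"):
    im=get_image(n); P,ok=cloud(im); X,Y,Z=P[...,0],P[...,1],P[...,2]
    m=ok&(X>.42)&(X<.52)&(Y>-.235)&(Y<-.09)&(Z>.02)&(Z<.045)
    p=P[m]; print(n,len(p),p.min(0).round(4),p.max(0).round(4),cv2.minAreaRect(p[:,:2].astype(np.float32)))
    f=p[p[:,1]<-.172]; print(" fin",len(f),f.mean(0) if len(f) else 0)
```

```text
t 6.5 pos [ 0.4741 -0.1975  0.311 ] rpy [3.13  0.005 1.602] q [ 0.64  0.34 -0.4   2.    0.18  0.82  0.17] F [0.6 1.2 0. ] gap 0.0512
total shift [-0.0023 -0.0104 -0.9916] rot [ 0.0019  0.0008 -0.    ] rows>= 2.9
scene 232 [ 0.4337 -0.2181  0.0201] [ 0.4766 -0.0973  0.0402] ((0.4530157446861267, -0.15850651264190674), (0.03742693364620209, 0.12370803207159042), 8.294968605041504)
 fin 100 [ 0.4687815  -0.19538702  0.03342701]
top 84 [ 0.4325 -0.1654  0.0216] [ 0.5019 -0.0977  0.0371] ((0.4671887755393982, -0.13154959678649902), (0.06942177563905716, 0.06776057928800583), 0.0470007099211216)
 fin 0 0
```

The tray stands within about 3 mm of the outlet point. Next: rise, cross over, and come down above the pad with the fingers shut.

Call:
jog_arm(fingers=[0.6, 0.4, 0.2, 0, 0, 0, 0, 0, 0, 0, 0, 0], offset=[[0, 0, -0.3], [0, 0, -0.3], [0, 0, -0.3], [0, 0, -0.27], [0.29, 0, 0], [0.3, 0, 0], [0.3, 0, 0], [0.3, 0, 0], [0.3, 0, 0], [0.29, 0, 0], [0, 0, 0], [0, 0, 0]], rot=[[0, 0, 0], [0, 0, 0], [0, 0, 0], [0, 0, 0], [0, 0, 0], [0, 0, 0], [0, 0, 0], [0, 0, 0], [0, 0, 0], [0, 0, 0], [0, 0, 0], [0, 0, 0]])

```text
t: 7.6
ee_pos: [0.4647, 0.018, 0.4438]
tool_rot: [-3.139, -0.0, 1.607]
force: [-0.2, -1.4, -0.3]
finger_gap: 0.0005
grip_force: 0.0
```

```bash
python3 -c "
from h import *
plan([.465,.0147,.352],1.602)"
```

```text
t 7.6 pos [0.4647 0.018  0.4438] rpy [-3.139 -0.     1.607] q [ 0.41  0.13 -0.59  1.93  0.08  1.11 -0.17] F [-0.2 -1.4 -0.3] gap 0.0005
total shift [-0.0277  0.0035  0.7648] rot [-0.0004 -0.      0.0008] rows>= 2.2
```

Call:
jog_arm(fingers=[0, 0, 0, 0, 0, 0, 0, 0, 0, 0], offset=[[-0.03, 0, 0.15], [0, 0, 0.2], [0, 0, 0.2], [0, 0, 0.2], [0, 0, 0.1], [0, 0, 0.1], [0, 0, 0.1], [0, 0, 0.1], [0, 0, 0], [0, 0, 0]], rot=[[0, 0, 0], [0, 0, 0], [0, 0, 0], [0, 0, 0], [0, 0, 0], [0, 0, 0], [0, 0, 0], [0, 0, 0], [0, 0, 0], [0, 0, 0]])

```text
t: 8.43
ee_pos: [0.4652, 0.0122, 0.3065]
tool_rot: [-3.139, -0.001, 1.6]
force: [-3.4, 3.5, 7.3]
finger_gap: 0.0006
grip_force: 3.4
```

```bash
python3 -c "
from h import *
plan([.465,.0147,.287],1.602)"
```

```text
t 8.43 pos [0.4652 0.0122 0.3065] rpy [-3.139e+00 -1.000e-03  1.600e+00] q [ 0.35  0.3  -0.55  2.09  0.22  0.8  -0.3 ] F [-3.4  3.5  7.3] gap 0.0006
total shift [ 0.0208 -0.0009  0.1623] rot [-0.0004 -0.0002 -0.0003] rows>= 0.5
```

Call:
jog_arm(fingers=[0, 0, 0, 0, 0], offset=[[0, 0, 0.06], [0, 0, 0.06], [0, 0, 0.04], [0, 0, 0], [0, 0, 0]], rot=[[0, 0, 0], [0, 0, 0], [0, 0, 0], [0, 0, 0], [0, 0, 0]])

```text
t: 8.85
ee_pos: [0.4655, 0.011, 0.288]
tool_rot: [-3.141, 0.001, 1.6]
force: [-1.5, 0.1, 9.1]
finger_gap: 0.0005
grip_force: 4.2
```

Run:
```python
from h import *
plan([.465,.0147,.287],1.602)
a=get_image("scene"); P,ok=cloud(a); hsv=cv2.cvtColor(a["frame"],cv2.COLOR_RGB2HSV).astype(int)
m=ok&(P[...,2]>.06)&(P[...,2]<.2)&(abs(P[...,0]-.465)<.05)&((hsv[...,0]<8)|(hsv[...,0]>172))&(hsv[...,1]>140)
p=P[m]; print(len(p)); A=np.c_[p[:,:2]-[.465,.0147],np.ones(len(p))]; print(np.linalg.lstsq(A,p[:,2],rcond=None)[0], p.min(0),p.max(0))
cv2.imwrite('pics/s3.png',cv2.resize(a['frame'][190:330,220:420,::-1],None,fx=4,fy=4,interpolation=2))
```

```text
t 8.85 pos [0.4655 0.011  0.288 ] rpy [-3.141e+00  1.000e-03  1.600e+00] q [ 0.34  0.33 -0.54  2.11  0.25  0.76 -0.33] F [-1.5  0.1  9.1] gap 0.0005
total shift [ 0.0308 -0.0033  0.0083] rot [-0.0002  0.0002 -0.0004] rows>= 0.1
133
[-0.84709536  1.68193131  0.08431679] [ 4.32283619e-01 -6.28605407e-05  9.16313222e-02] [0.48515731 0.04669822 0.18797118]
```

View pics/s3.png

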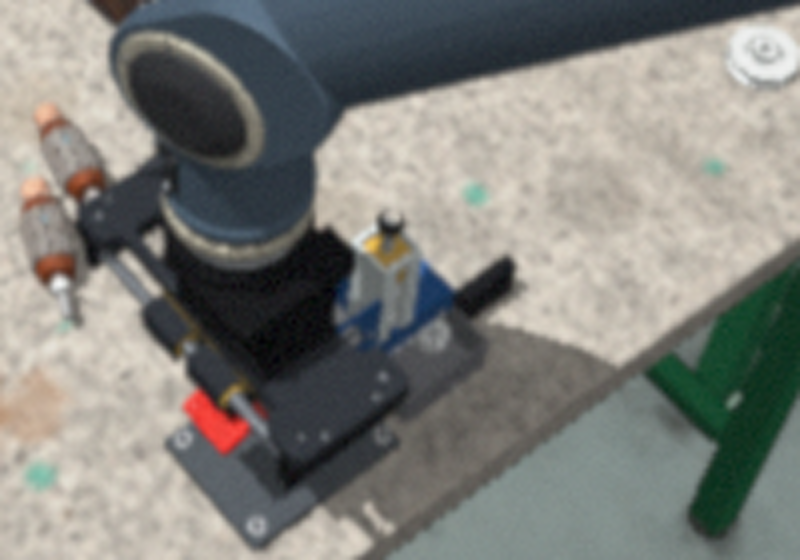

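The first bearing lies in the tray at (433,330), the pad is at its stop (lever ≈0.66). I'll raise the fingers and check that the lever returns.

Call:
jog_arm(fingers=[0, 0, 0, 0, 0, 0, 0, 0, 0, 0], offset=[[0, 0, -0.14], [0, 0, -0.14], [0, 0, -0.14], [0, 0, -0.14], [0, 0, -0.14], [0, 0, 0], [0, 0, 0], [0, 0, 0], [0, 0, 0], [0, 0, 0]], rot=[[0, 0, 0], [0, 0, 0], [0, 0, 0], [0, 0, 0], [0, 0, 0], [0, 0, 0], [0, 0, 0], [0, 0, 0], [0, 0, 0], [0, 0, 0]])

```text
t: 9.73
ee_pos: [0.4649, 0.0122, 0.3708]
tool_rot: [-3.139, -0.0, 1.602]
force: [0.3, -0.0, -0.2]
finger_gap: 0.0006
grip_force: 0.0
```

```bash
cat >> h.py <<'E'
def look(name):
    plan([.465,.0137,.288],1.602)
    a=get_image("scene"); P,ok=cloud(a); hsv=cv2.cvtColor(a["frame"],cv2.COLOR_RGB2HSV).astype(int)
    m=ok&(P[...,2]>.06)&(P[...,2]<.17)&(abs(P[...,0]-.465)<.025)&(abs(P[...,1]-.0147)<.03)&((hsv[...,0]<8)|(hsv[...,0]>172))&(hsv[...,1]>140)
    p=P[m]; A=np.c_[p[:,:2]-[.465,.0147],np.ones(len(p))]; print(len(p),np.linalg.lstsq(A,p[:,2],rcond=None)[0].round(3))
    cv2.imwrite(name,cv2.resize(a['frame'][190:330,220:420,::-1],None,fx=4,fy=4,interpolation=2))
E
python3 -c "
from h import *
look('pics/s4.png')"
```

```text
t 9.73 pos [0.4649 0.0122 0.3708] rpy [-3.139 -0.     1.602] q [ 0.4   0.21 -0.58  2.03  0.14  0.94 -0.23] F [ 0.3 -0.  -0.2] gap 0.0006
total shift [0.0125 0.0025 0.6897] rot [-0.0004 -0.     -0.0001] rows>= 2.0
189 [0.014 0.311 0.153]
```

The lever is back at rest (pad middle z 0.153). Second press.

Call:
jog_arm(fingers=[0, 0, 0, 0, 0, 0, 0, 0, 0], offset=[[0, 0, 0.15], [0, 0, 0.12], [0, 0, 0.12], [0, 0, 0.12], [0, 0, 0.12], [0, 0, 0.06], [0, 0, 0], [0, 0, 0], [0, 0, 0]], rot=[[0, 0, 0], [0, 0, 0], [0, 0, 0], [0, 0, 0], [0, 0, 0], [0, 0, 0], [0, 0, 0], [0, 0, 0], [0, 0, 0]])

```text
t: 10.53
ee_pos: [0.4658, 0.0133, 0.2896]
tool_rot: [3.141, -0.001, 1.602]
force: [-1.7, 1.8, 8.4]
finger_gap: 0.0003
grip_force: 3.9
```

Call:
jog_arm(fingers=[0, 0, 0, 0, 0, 0, 0, 0, 0, 0, 0], offset=[[0, 0, -0.14], [0, 0, -0.14], [0, 0, -0.14], [0, 0, -0.14], [0, 0, -0.13], [0, 0, 0], [0, 0, 0], [0, 0, 0], [0, 0, 0], [0, 0, 0], [0, 0, 0]], rot=[[0, 0, 0], [0, 0, 0], [0, 0, 0], [0, 0, 0], [0, 0, 0], [0, 0, 0], [0, 0, 0], [0, 0, 0], [0, 0, 0], [0, 0, 0], [0, 0, 0]])

```text
t: 11.45
ee_pos: [0.4651, 0.0125, 0.3711]
tool_rot: [-3.14, -0.0, 1.602]
force: [0.1, 1.0, -0.1]
finger_gap: 0.0005
grip_force: 0.0
```

```bash
python3 -c "
from h import *
look('pics/s5.png')"
```

```text
t 11.45 pos [0.4651 0.0125 0.3711] rpy [-3.14  -0.     1.602] q [ 0.4   0.21 -0.58  2.03  0.14  0.94 -0.23] F [ 0.1  1.  -0.1] gap 0.0005
total shift [0.0097 0.0007 0.6923] rot [-0.0002 -0.     -0.    ] rows>= 2.0
188 [0.01  0.326 0.153]
```

View pics/s5.png

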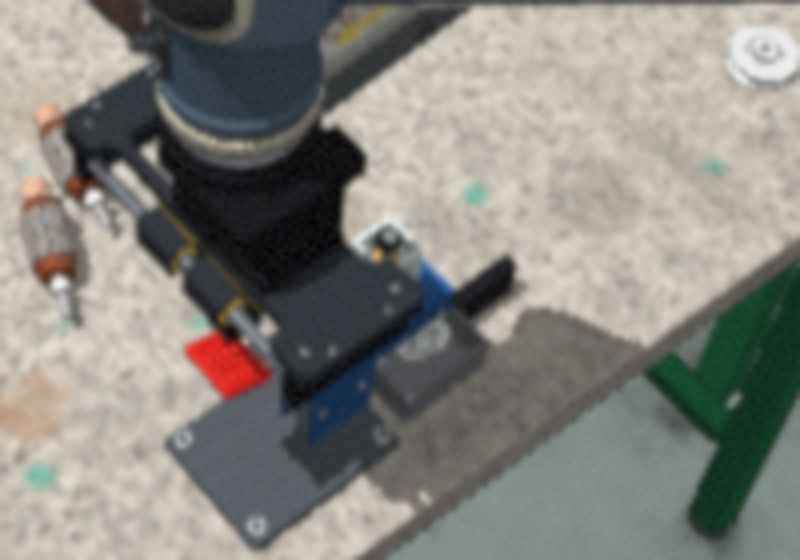

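A blob of bearings shows in the tray at (425,340), larger than before, and the follower knob has sunk. Third and fourth presses, slightly deeper.

Call:
jog_arm(fingers=[0, 0, 0, 0, 0, 0, 0, 0, 0], offset=[[0, 0, 0.15], [0, 0, 0.12], [0, 0, 0.12], [0, 0, 0.12], [0, 0, 0.12], [0, 0, 0.07], [0, 0, 0], [0, 0, 0], [0, 0, 0]], rot=[[0, 0, 0], [0, 0, 0], [0, 0, 0], [0, 0, 0], [0, 0, 0], [0, 0, 0], [0, 0, 0], [0, 0, 0], [0, 0, 0]])

```text
t: 12.25
ee_pos: [0.4659, 0.0132, 0.2886]
tool_rot: [3.14, -0.001, 1.602]
force: [-1.4, 1.5, 7.4]
finger_gap: 0.0002
grip_force: 3.9
```

Call:
jog_arm(fingers=[0, 0, 0, 0, 0, 0, 0, 0, 0, 0, 0], offset=[[0, 0, -0.14], [0, 0, -0.14], [0, 0, -0.14], [0, 0, -0.14], [0, 0, -0.14], [0, 0, 0], [0, 0, 0], [0, 0, 0], [0, 0, 0], [0, 0, 0], [0, 0, 0]], rot=[[0, 0, 0], [0, 0, 0], [0, 0, 0], [0, 0, 0], [0, 0, 0], [0, 0, 0], [0, 0, 0], [0, 0, 0], [0, 0, 0], [0, 0, 0], [0, 0, 0]])

```text
t: 13.17
ee_pos: [0.4651, 0.0125, 0.3711]
tool_rot: [-3.14, -0.0, 1.602]
force: [0.0, 0.7, 0.8]
finger_gap: 0.0007
grip_force: 0.0
```

Run:
```python
from h import *
look('pics/s6.png')
a=get_image("scene")
for n,im in(("before",np.load("scene0.npz")),("now",a)):
    P,ok=cloud(im); m=ok&(np.hypot(P[...,0]-.4685,P[...,1]+.0993)<.009)&(P[...,2]>.12)&(P[...,2]<.23); print(n,np.sort(P[m][:,2])[-6:].round(4))
P,ok=cloud(a); m=ok&(abs(P[...,0]-.468)<.03)&(abs(P[...,1]+.131)<.03)&(P[...,2]<.05); print(np.histogram(P[m][:,2],np.arange(-.002,.05,.004)))
```

```text
t 13.17 pos [0.4651 0.0125 0.3711] rpy [-3.14  -0.     1.602] q [ 0.4   0.21 -0.59  2.03  0.14  0.95 -0.23] F [0.  0.7 0.8] gap 0.0007
total shift [0.0098 0.0007 0.6924] rot [-0.0002 -0.     -0.    ] rows>= 2.0
187 [-0.003  0.322  0.153]
before [0.1865 0.1874 0.188  0.1883 0.1888 0.1899]
now [0.161  0.1612 0.1614 0.1617 0.1617 0.1629]
(array([39, 68, 33, 45, 18, 15,  2,  2,  4,  0,  0,  0]), array([-0.002,  0.002,  0.006,  0.01 ,  0.014,  0.018,  0.022,  0.026,
        0.03 ,  0.034,  0.038,  0.042,  0.046]))
```

View pics/s6.png

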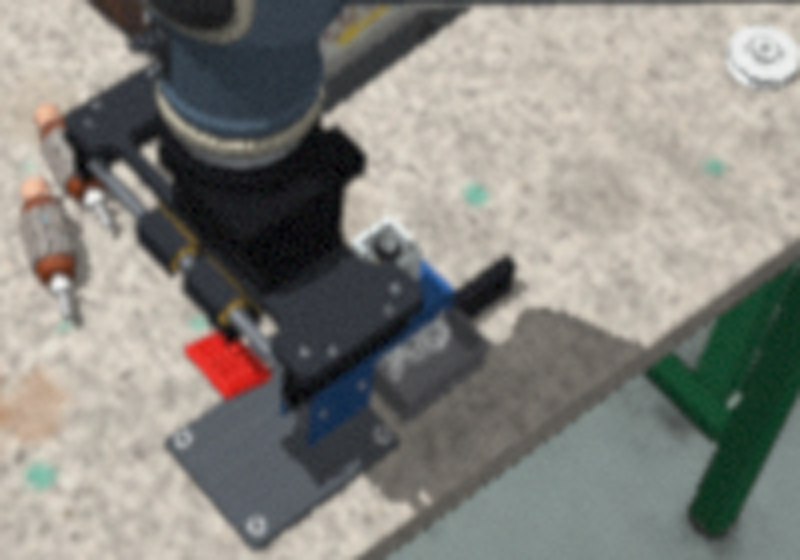

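The knob has sunk 26 mm, which is three bearing thicknesses, so exactly three are out. Bearings show at (405,360) and (430,335). Fourth and last press, then retreat upward.

Call:
jog_arm(fingers=[0, 0, 0, 0, 0, 0, 0, 0, 0], offset=[[0, 0, 0.15], [0, 0, 0.12], [0, 0, 0.12], [0, 0, 0.12], [0, 0, 0.12], [0, 0, 0.07], [0, 0, 0], [0, 0, 0], [0, 0, 0]], rot=[[0, 0, 0], [0, 0, 0], [0, 0, 0], [0, 0, 0], [0, 0, 0], [0, 0, 0], [0, 0, 0], [0, 0, 0], [0, 0, 0]])

```text
t: 14.02
ee_pos: [0.4659, 0.0132, 0.2887]
tool_rot: [3.14, -0.001, 1.602]
force: [-2.4, 1.9, 8.0]
finger_gap: 0.0001
grip_force: 3.9
```

Call:
jog_arm(fingers=[0, 0, 0, 0, 0, 0, 0, 0, 0, 0, 0, 0], offset=[[0, 0, -0.14], [0, 0, -0.14], [0, 0, -0.14], [0, 0, -0.14], [0, 0, -0.2], [0, 0, -0.25], [0, 0, -0.25], [0, 0, -0.25], [0, 0, -0.1], [0, 0, 0], [0, 0, 0], [0, 0, 0]], rot=[[0, 0, 0], [0, 0, 0], [0, 0, 0], [0, 0, 0], [0, 0, 0], [0, 0, 0], [0, 0, 0], [0, 0, 0], [0, 0, 0], [0, 0, 0], [0, 0, 0], [0, 0, 0]])

```text
t: 15.02
ee_pos: [0.4648, 0.0124, 0.4797]
tool_rot: [-3.139, 0.0, 1.602]
force: [-0.8, -0.1, -0.4]
finger_gap: 0.0004
grip_force: 0.0
```

Run:
```python
from h import *
look('pics/s7.png')
a=get_image("scene"); P,ok=cloud(a)
m=ok&(np.hypot(P[...,0]-.4685,P[...,1]+.0993)<.009)&(P[...,2]>.12)&(P[...,2]<.23); print(np.sort(P[m][:,2])[-6:].round(4))
t=get_image("top")["frame"][180:310,170:380,::-1]
cv2.imwrite("pics/f.png",np.vstack([cv2.resize(a["frame"][235:300,290:390,::-1],(700,300),interpolation=2)[:, :700],cv2.resize(t,(700,290),interpolation=2)]))
```

```text
t 15.02 pos [0.4648 0.0124 0.4797] rpy [-3.139  0.     1.602] q [ 0.45  0.1  -0.6   1.88  0.06  1.19 -0.14] F [-0.8 -0.1 -0.4] gap 0.0004
total shift [0.0111 0.0056 1.5976] rot [-0.0004  0.     -0.    ] rows>= 4.6
202 [0.003 0.329 0.153]
[0.1511 0.1512 0.1512 0.1512 0.1525 0.1546]
```

View pics/f.png

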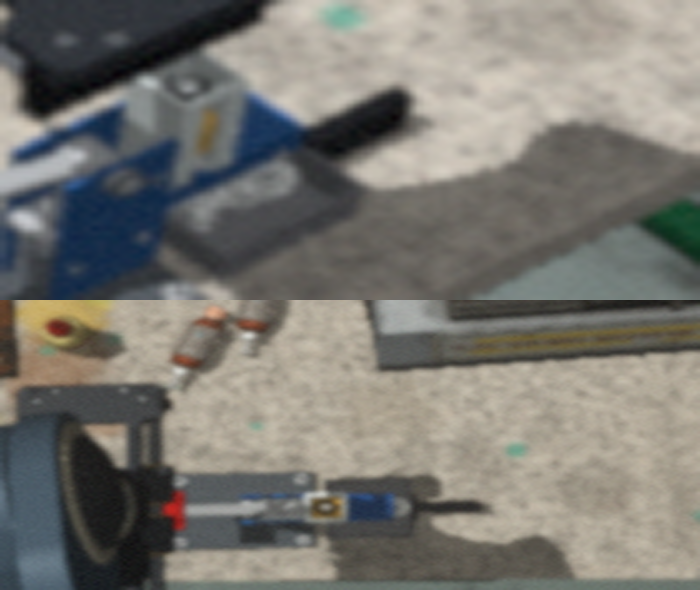

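The fourth is out: the knob has sunk about 36 mm, roughly four thicknesses. The lever is back at rest, the tray stands under the nose with the bearings inside at about (235,195), and the bright spot at (180,290) is a base-plate screw. The bottle is untouched and the robot is clear, so I hand in.

```bash
python3 -c "
from plant import *
print(sign_off())"
```

```text
the job is handed in; nothing more can be done
None
```

I handed the job in after about 15 s: the tray stands within 3 mm of the outlet centre, and four full presses dropped four bearings (four thicknesses by the follower knob's drop, not each seen singly); the lever is up and the bottle untouched.

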